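# Scan the tomato can's barcode and dock the scanner

### The arm

A 6-joint arm with a two-finger parallel gripper is mounted at the origin on the work surface. World frame = base frame: x ahead of the robot, y to its left, z up, the work surface at z = 0. Lengths are in m, angles in rad, forces in N, time in s.
With the tool pointing down it reaches from about 0.375 to 0.975 m from the base axis. Payload 3.8 kg.
Tool frame: the origin (TCP) lies midway between the tips of the shut fingers; the grasp point (between the pads) lies 19 mm behind it; z points along the fingers, y is the line along which they close (so a half turn about z gives the same grasp; the last joint's range is limited). The gripper opens to 85 mm and grips with 20 to 120 N. Pads are 22 mm wide; open, the fingers measure 114 mm over their backs; the gripper's body (76 mm by 85 mm) begins 54 mm behind the grasp point. The pads swing forward as they close: fully open they stand 13 mm farther back than shut.
Start: joints at [1.221, 0.264, 1.604, -0, 1.274, -0.037], TCP at [0.208, 0.642, 0.231] pointing down, gripper open.
Joint ranges: [-2.63, 2.63], [-0.94, 2.18], [0.31, 2.57], [-1.31, 4.45], [0, 2.66], [-2.55, 2.55]. Speed limits (rad/s): [2.57, 2.57, 3.14, 3.14, 3.14, 3.14].

### API

Orientations are given as a rotation vector (axis times angle).
In Python, from workcell import bot, read_camera, camera_info, ticket gives the robot as it stands.
- The arm moves only by the tool servo_tool, never from a script. Its argument "targets" is a list of rows, each an object of numbers: "hand": the closure, from -1 (fully open) to 1 (shut); "x", "y", "z": the shift along the tool's x, y, z as a fraction of full scale; "roll": the turn about the tool's z as a fraction of full scale. In form: [{"hand": .., "x": .., "y": .., "z": .., "roll": ..}, ...]. A call has 1 to 10 rows; each row is the pose to reach, as a shift and turn from the pose commanded when the call began, along the tool's axes at that moment, turning the shorter way round; what a row does not reach only later rows make up. Full scale, the value 1, is 50 cm for a shift and 180 degrees for a turn. A row lasts 1/12 s, in which the tool goes at most 41.7 mm and 7.16 degrees, less where a joint would pass 70% of its speed; a pose out of reach is approached as far as the arm can. A call with a number of a shift or a turn outside -1 to 1 is refused whole. A call with a gripper value outside its range is refused whole. The fingers move at their own pace and stop on an object; "grip_force" is the grip in N (left out, the last holds). Time passes only in rows, so rows that repeat a pose let the fingers close. It gives the time, the measured TCP pose, the force, the opening and the grip force at its end, in the units of the state.
- bot.read_state(): the state, without advancing time (a new reading comes with each control period).
- read_camera(name): name is "scene" or "top" or "wrist"; returns the picture (384x512x3 uint8, red, green, blue); there is no depth.
- camera_info(name): a dict with "fx", "fy", "cx", "cy" (pixels), "eye" and "orientation" of the camera in the world; the wrist camera has in their place "T_tool_cam" (4x4, takes a point from camera to tool coordinates, whose origin is the TCP and whose axes are the flange's). Camera axes: x right, y down, z forward; pixel columns grow to the right and rows downward; lengths in m; the calibration is good to about 2 mm. A picture is of the moment at which its call begins: read the wrist's pose just before it. camera_info takes no time and is no camera call.
- ticket.finish_job(): hands the job in; it is judged then, once.
The state is a dict: "time": time; "q": joint angles; "joint_vel": joint speeds; "joint_torque": joint torques, N m; "tool_pos": TCP position; "tcp_rot": TCP orientation; "wrist_force": force on the tool from outside, world axes, zero at the start; "torque": the same for the moment, N m; "width": opening from 0.0 (shut) to 1.0 (fully open); "grip_force": force on a finger pad.
Only numpy, scipy, OpenCV 4.12 (cv2) and the standard library are available. Lean on these libraries where they do the work, as an engineer would, in place of code of your own. Each camera call takes 0.05 s, during which the arm holds its last target. There are 200 camera calls.

### The job

Do the pantry stock check: pick up the hand scanner from the trivet and, keeping it off the can, hold it level and steady with its window pointing squarely at the middle of the barcode on the short, wide tomato can, about 8 cm from it, for two seconds. Then lower the scanner onto its docking base so that its tail ring goes over the upright post and it lies flat and straight along the base, and let go only once it rests there. Leave everything else on the shelf where it stands.

Things in the scene. Friction and masses are not known exactly. Their poses are not given: they have to be found in the camera images.
- scanner: Loose gray hand scanner, about 0.16 kg, no trigger, flat on the trivet at the start. Origin: underside, near its centre of mass; +x to the window end, z up. Handle x = -70 to +45 mm, 30 wide, 26 high (grip across y near the origin); head x = +45 to +85, 46 wide, 30 high; flat tail ring centred at x = -85, hole 24 mm, outside 34 mm, 2 to 10 mm above the underside.
- scanner_window (a point): Middle of the dark window on the scanner's front end face (x = +85 mm, 15 mm above the underside). Axes as the scanner's: the beam leaves along +x.
- scanner_ring (a point): Centre of the tail ring's hole, at the ring's lower face (x = -85 mm, 2 mm above the underside). Axes as the scanner's.
- tomato_can: Loose closed steel can with a plain kraft wrap, the short wide one: 100 mm in diameter, 118 mm tall, about 0.9 kg. Origin: centre of its underside; its +x is horizontal and points out through the middle of its barcode. The pull tab on its lid points to the barcode side.
- tomato_can_barcode (a point): Middle of the tomato can's barcode on its side wall, 72 mm above its foot: white panel 42 mm wide, 32 mm high, with dark bars. Axes as the can's: x is the outward normal. It looks away from the robot and to its right (40 to 80 degrees right of straight ahead).
- dock: Fixed docking base, a flat black slab 230 x 60 x 10 mm on the work surface with a post near one end. Origin: centre of its underside; x runs lengthways, the post at x = -85 mm. A docked scanner lies flat on the slab, its x along the slab's x and its origin 10 mm straight above the slab's origin.
- dock_post (a point): Foot of the upright steel post, on the slab's top (10 mm above the work surface). The post is 15 mm in diameter and 34 mm tall (top 44 mm above the work surface), narrowing to 8 mm in the last 6 mm.
- trivet: Fixed round gray silicone trivet, 180 mm across, 7 mm thick, nearly flat on top. Origin: centre of its underside. Trivet and docking base may have changed places.
- tall_can: Bystander: loose slim can, 66 mm in diameter, 160 mm tall, with a barcode of its own. Origin: centre of its underside.
- jar: Bystander: glass jar with bail-clasp lid, 104 mm across, 146 mm tall. Origin: centre of its underside.
- mill: Bystander: acrylic press-button salt mill, 56 mm across, 151 mm tall. Origin: centre of its underside.
- pie_tin: Bystander: aluminium pie tin, 226 mm across the rim, 32 mm tall. Origin: centre of its underside.
- spoon: Bystander: wooden spoon, 280 mm long, lying flat. Origin on its underside at mid-length, handle to its -x.
- spice: Bystander: small spice jar, 44 mm across, 88 mm tall. Origin: centre of its underside.
There are look-alikes about, which are no part of the job. What is shaped like the scanner but yellow is not meant.

How it is judged:
On the way, in this order (a step that is already met when the one before it is completed fails the run):
1. held scanner aimed at the tomato can barcode for 1.2 s: 40 to 120 mm off, beam within 14 mm sideways and 11 mm in height of its middle, within 17 deg of square, level to 14 deg, under 20 mm/s (x of tomato_can_barcode in the frame of scanner_window between 0.04 and 0.12 m and y of tomato_can_barcode in the frame of scanner_window between -0.014 and 0.014 m and z of tomato_can_barcode in the frame of scanner_window between -0.011 and 0.011 m and x of scanner_window in the frame of tomato_can_barcode above 0.03 m and angle between the x axis of scanner and the x axis of tomato_can, either way round below 0.3 rad and angle between scanner's own z axis and vertical below 0.25 rad and linear speed of scanner below 0.02 m/s and angular speed of scanner below 0.15 rad/s and contact force between the fingers and scanner above 0.5 N), for 1.2 s.
2. the scanner, still held, lies on the docking base with its ring around the post (horizontal distance between scanner_ring and dock_post below 0.008 m and z of scanner in the frame of dock between 0.006 and 0.014 m and angle between scanner's own z axis and vertical below 0.07 rad and angle between the x axis of scanner and the x axis of dock, either way round below 0.17 rad and x of scanner_window in the frame of dock above 0.05 m and contact force between the fingers and scanner above 0.5 N), for 0.1 s.
At the end, for the whole second after the job is handed in: Scanner released and at rest on the base: ring centre within 8 mm of the post axis, underside 6 to 14 mm above the work surface, flat within 4 deg, along the slab within 10 deg, window away from the post. Tomato can within 8 mm, other loose things within 20 mm, of their starts (horizontal distance between scanner_ring and dock_post below 0.008 m and z of scanner in the frame of dock between 0.006 and 0.014 m and angle between scanner's own z axis and vertical below 0.07 rad and angle between the x axis of scanner and the x axis of dock, either way round below 0.17 rad and x of scanner_window in the frame of dock above 0.05 m and linear speed of scanner below 0.01 m/s and contact force between the fingers and scanner below 0.05 N and distance of tomato_can from where it was at the start of the episode below 0.008 m and distance of each of tall_can, jar, mill, pie_tin, spoon, spice from where it was at the start of the episode below 0.02 m); the robot touches nothing.
It fails at once if the tomato can is touched by the scanner or the robot (over 0.5 N) or moved more than 8 mm (contact force between any of scanner, the arm, the fingers and tomato_can above 0.5 N or distance of tomato_can from where it was at the start of the episode above 0.008 m).
It fails at once if a bystander is moved more than 20 mm (distance of any of tall_can, jar, mill, pie_tin, spoon, spice from where it was at the start of the episode above 0.02 m).
It also fails if it takes over 62 s, if anything falls off the work surface, if the arm or the gripper's body presses on something with over 40 N, if the wrist force passes 120 N, or if a joint passes its speed limit or range.

## Working session

There is one attempt and no reset: what is moved stays moved. The work goes in short steps, Python scripts to look and compute and a tool call to move; the robot and the scene stay as the last step left them, time stands still between calls to the robot, and variables do not carry over. Pictures are saved under pics/ and viewed, at most 10 in all, crops included, and the job is handed in when it is done.

Besides the shell and the picture viewer there is one more tool, called after ">>>" as name([rows], argument=value, ...), one row to a line, values as JSON. servo_tool: Moves the arm, as the interface text tells. Its arguments: {"type":"object","properties":{"targets":{"type":"array"},"grip_force":{"type":"number"}},"required":["targets"]}

```bash
mkdir -p pics
cat > h.py <<'E'
import numpy as np, cv2
from scipy.spatial.transform import Rotation as R
from workcell import bot, read_camera, camera_info, ticket
def cam(name):
    c=camera_info(name)
    if 'eye' in c:
        o=np.array(c['orientation'],float)
        Rm=o if o.shape==(3,3) else R.from_rotvec(o).as_matrix() if o.size==3 else None
        return c,np.array(c['eye']),Rm
    s=bot.read_state(); T=np.array(c['T_tool_cam']); Rt=R.from_rotvec(s['tcp_rot']).as_matrix()
    return c,np.array(s['tool_pos'])+Rt@T[:3,3],Rt@T[:3,:3]
def ray(C,u,v):
    c,e,Rm=C
    return e,Rm@np.array([(u-c['cx'])/c['fx'],(v-c['cy'])/c['fy'],1.])
def onz(C,u,v,z):
    e,d=ray(C,u,v); return e+d*(z-e[2])/d[2]
def proj(C,p):
    c,e,Rm=C; q=Rm.T@(np.array(p)-e); return c['fx']*q[0]/q[2]+c['cx'],c['fy']*q[1]/q[2]+c['cy']
def snap(name,fn):
    C=cam(name); im=cv2.cvtColor(read_camera(name),cv2.COLOR_RGB2BGR); cv2.imwrite('pics/'+fn,im); return C,im
E
python3 - <<'E'
from h import *
for n in('scene','top','wrist'): print(camera_info(n))
a=snap('scene','s0.png')[1];b=snap('top','t0.png')[1]
cv2.imwrite('pics/t0b.png',cv2.resize(b,(800,600),interpolation=cv2.INTER_CUBIC))
cv2.imwrite('pics/s0b.png',cv2.resize(a,(800,600),interpolation=cv2.INTER_CUBIC))
print(bot.read_state())
E
```

```text
{'fx': 433.01060637452673, 'fy': 433.01060637452673, 'cx': 248.4294782705763, 'cy': 192.2658174964658, 'eye': array([ 0.92551569, -0.84697169,  1.16689051]), 'orientation': array([-2.3987411 , -0.61754635,  0.21192119])}
{'fx': 383.06525848483665, 'fy': 383.06525848483665, 'cx': 257.36007924570316, 'cy': 188.45943326957126, 'eye': array([ 0.35712115, -0.07066252,  1.10762191]), 'orientation': array([-2.13737445,  2.13997379, -0.20596943])}
{'fx': 340.84991700083356, 'fy': 340.84991700083356, 'cx': 256.843696916184, 'cy': 192.80845446694968, 'T_tool_cam': array([[ 1.14647611e-03, -9.54499881e-01, -2.98209093e-01,
         7.63929705e-02],
       [ 9.99999293e-01,  1.18841923e-03,  4.06737661e-05,
         3.67121371e-04],
       [ 3.15574316e-04, -2.98208928e-01,  9.54500569e-01,
        -1.43616457e-01],
       [ 0.00000000e+00,  0.00000000e+00,  0.00000000e+00,
         1.00000000e+00]])}
{'time': 0.1, 'q': array([ 1.22109208e+00,  2.64688549e-01,  1.60524686e+00, -8.66180263e-06,
        1.27366959e+00, -3.68814916e-02]), 'joint_vel': array([ 0.00065881, -0.00187519, -0.00238023, -0.00107275,  0.00212027,
        0.00126763]), 'joint_torque': array([-5.32576796e-04, -5.16703534e+01, -3.68593633e+01, -8.99311431e-05,
        6.30950250e-03, -1.20989800e-06]), 'tool_pos': array([0.20749686, 0.64162939, 0.23007418]), 'tcp_rot': array([-0.48931658, -3.10286746,  0.00310424]), 'wrist_force': array([-0.81292337,  0.14778656, -0.2719189 ]), 'torque': array([0.00937275, 0.03242549, 0.01251236]), 'grip_force': 0.0, 'width': 1.0002486918856535}
```

View pics/t0b.png

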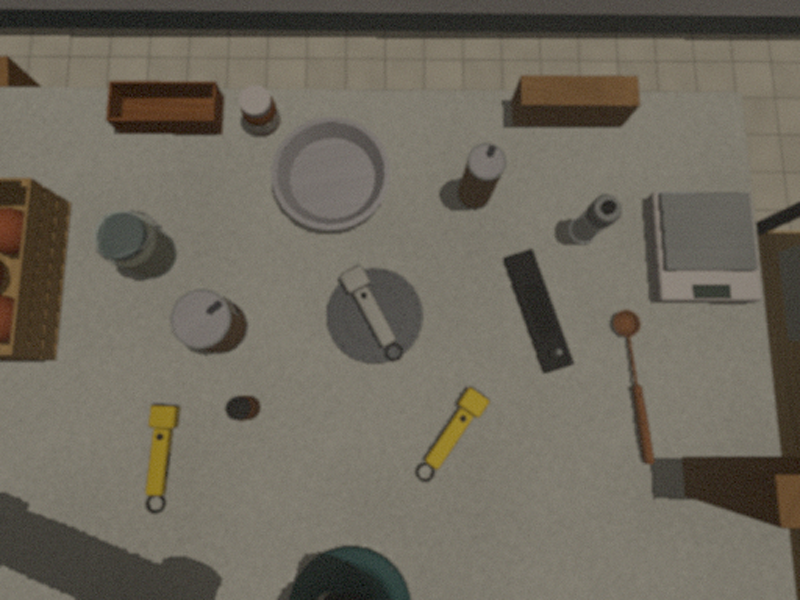

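View pics/s0b.png

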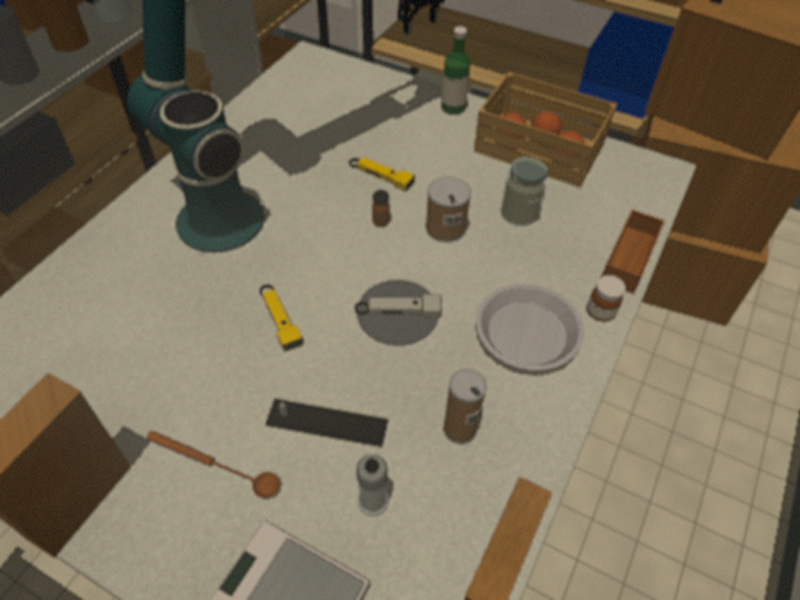

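The top view (800-px scale) shows:
- **Gray scanner** on the trivet at (370,312), head up-left at (355,280), ring at (393,352).
- **Yellow look-alikes** at (160,455) and (455,435). These aren't meant, because the scanner is gray and on the trivet.
- **Cans:** the wide can has its lid at (203,320) and tab at (215,307). The slim can at (485,165) isn't the target.
- **Dock** at (538,310), post at (558,353).

In the scene view, the wide can's barcode is at about (453,220).

Run:
```python
from h import *
b=cv2.imread('pics/t0.png');a=cv2.imread('pics/s0.png')
T=cam('top');S=cam('scene')
def big(m): 
    c=max(cv2.findContours(m.astype(np.uint8),cv2.RETR_EXTERNAL,cv2.CHAIN_APPROX_NONE)[0],key=cv2.contourArea); return c
g=cv2.cvtColor(b,cv2.COLOR_BGR2GRAY)
def roi(m,x0,y0,x1,y1):
    o=np.zeros_like(m);o[y0:y1,x0:x1]=m[y0:y1,x0:x1];return o
k=.64
# dock
c=big(roi((g<55).astype(np.uint8),315,150,375,245)); r=cv2.minAreaRect(c); P=np.array([onz(T,*p,.01)[:2] for p in cv2.boxPoints(r)])
print('dock',P.round(4),P.mean(0).round(4),[np.linalg.norm(P[i]-P[i-1]).round(3) for i in range(4)])
# scanner
print('grays',g[185,237],g[200,225],g[205,240])
c=big(roi((g>110).astype(np.uint8),205,165,260,235)); r=cv2.minAreaRect(c);P=np.array([onz(T,*p,.035)[:2] for p in cv2.boxPoints(r)])
print('scan',cv2.contourArea(c),P.round(4),[np.linalg.norm(P[i]-P[i-1]).round(3) for i in range(4)])
# can lid
hsv=cv2.cvtColor(b,cv2.COLOR_BGR2HSV)
print(b[205,125],b[205,152],b[190,160])
crop=lambda im,x0,y0,x1,y1,s:cv2.resize(im[y0:y1,x0:x1],None,fx=s,fy=s,interpolation=cv2.INTER_CUBIC)
A=crop(b,205,165,265,235,5);B=crop(b,105,180,165,230,6);Cc=crop(b,318,155,370,240,4);D=crop(a,265,105,310,160,6)
h=np.zeros((700,1100,3),np.uint8)
for im,x,y in((A,0,0),(B,310,0),(Cc,680,0),(D,310,310)): h[y:y+im.shape[0],x:x+im.shape[1]]=im
cv2.imwrite('pics/m1.png',cv2.resize(np.clip(h[:650,:900].astype(float)*1.5,0,255).astype(np.uint8),(800,578)))
```

```text
dock [[ 0.6183 -0.2793]
 [ 0.6386 -0.334 ]
 [ 0.4246 -0.402 ]
 [ 0.4057 -0.3488]] [ 0.5218 -0.341 ] [np.float64(0.224), np.float64(0.058), np.float64(0.225), np.float64(0.056)]
grays 77 82 126
scan 1031.5 [[ 0.6138  0.0595]
 [ 0.6141 -0.0954]
 [ 0.4168 -0.0947]
 [ 0.4171  0.0554]] [np.float64(0.197), np.float64(0.155), np.float64(0.197), np.float64(0.15)]
[109 115 122] [46 53 67] [111 122 128]
```

View pics/m1.png

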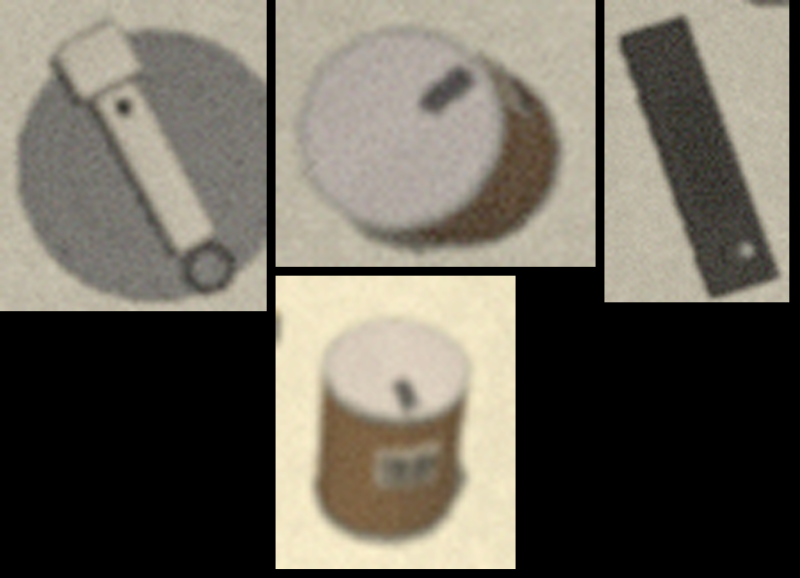

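The crop confirms the gray scanner (round dot on its handle, dark ring at the tail) on the trivet, and the wide can with its barcode under the tab. The slab's post tip is at its lower-right end.

Run:
```python
from h import *
b=cv2.imread('pics/t0.png');a=cv2.imread('pics/s0.png')
T=cam('top');S=cam('scene')
deg=lambda v:np.degrees(np.arctan2(v[1],v[0])).round(1)
ring=onz(T,252,224.8,.013);front=onz(T,223.4,174.2,.037);d=(front-ring)[:2]
print('scan ring',ring,'front',front,np.linalg.norm(d),deg(d),'origin',ring[:2]+d/np.linalg.norm(d)*.085)
lid=onz(T,128.7,203.8,.118);tab=onz(T,137.1,196.9,.118);print('can',lid,'tab dir',deg((tab-lid)[:2]))
# lid by mask: light & not table-coloured (bluish)
bb=cv2.GaussianBlur(b,(0,0),1).astype(int)
m=((bb[...,0]-bb[...,2])>-9)&(bb.sum(2)>270); m[:,:105]=0;m[:,160:]=0;m[:180]=0;m[230:]=0
c=max(cv2.findContours(m.astype(np.uint8),0,1)[0],key=cv2.contourArea)
(x,y),r=cv2.minEnclosingCircle(c);print('lid mask',x,y,r,onz(T,x,y,.118),onz(T,x+r,y,.118)-onz(T,x,y,.118))
# barcode: ray with cylinder
e,dd=ray(S,289.4,140.5);C=lid[:2]
o=e[:2]-C;A=dd[:2]@dd[:2];B=o@dd[:2];D=o@o-.0025;t=(-B-np.sqrt(B*B-A*D))/A;p=e+t*dd
print('barcode',p,deg(p[:2]-C))
post=onz(T,358.1,225.3,.044);dc=np.array([.5218,-.341]);print('post',post,np.linalg.norm(post[:2]-dc),deg(dc-post[:2]))
h=[deg(np.array([.6183,-.2793])-[.4057,-.3488]),deg(np.array([.6386,-.334])-[.4246,-.402])];print('dock axis',h)
# tall things by base/top
for n,u,v,z in(('jar',125*.64,238*.64,.14),('tin',331*.64,175*.64,.03),('spice',238*.64,407*.64,.088),('trivet',375*.64,315*.64,.007),('tall',486*.64,160*.64,.16)): print(n,onz(T,u,v,z))
```

```text
scan ring [ 0.44417498 -0.07530313  0.013     ] front [0.58650727 0.00631232 0.037     ] 0.1640718216642777 29.8 origin [ 0.51791247 -0.03302096]
can [0.49056039 0.24435857 0.118     ] tab dir -48.9
lid mask 118.0 213.0 9.999999747378752e-05 [0.46666359 0.27045812 0.118     ] [-2.04251727e-10 -2.56088920e-07  0.00000000e+00]
barcode [0.5203025  0.20416644 0.07377347] -53.5
post [ 0.43991851 -0.37073024  0.044     ] 0.0871117942199087 20.0
dock axis [np.float64(18.1), np.float64(17.6)]
jar [0.62187072 0.36994143 0.14      ]
tin [0.77574554 0.04326766 0.03      ]
spice [0.34577779 0.18458133 0.088     ]
trivet [ 0.51183978 -0.04058204  0.007     ]
tall [ 0.7528254  -0.22960608  0.16      ]
```

```bash
cat >> h.py <<'E'
def goto(x,y,z,sy):
    "print row for TCP at xyz with scanner yaw sy (deg) (tool y yaw = sy-90)"
    s=bot.read_state();Rt=R.from_rotvec(s['tcp_rot']).as_matrix()
    v=Rt.T@(np.array([x,y,z])-s['tool_pos'])/.5
    yy=np.degrees(np.arctan2(Rt[1,1],Rt[0,1]));d=(sy-90-yy+180)%360-180
    print('t',round(s['time'],2),'pos',np.round(s['tool_pos'],4),'sy',round(yy+90,2),'row x,y,z,roll',v.round(4),round(-d/180,4),'dist',round(.5*np.linalg.norm(v),3),'deg',round(d,1),'tilt',np.degrees(np.arccos(-Rt[2,2])).round(2))
E
python3 -c "
from h import *
goto(.518,-.033,.23,29)"
```

```text
t 0.1 pos [0.2075 0.6416 0.2301] sy 162.08 row x,y,z,roll [-1.0061 -1.0927  0.0023] 0.7393 dist 0.743 deg -133.1 tilt 0.12
```

>>> servo_tool([
  {"hand": -1, "x": -0.53, "y": -0.58, "z": 0, "roll": 0.37},
  {"hand": -1, "x": -0.53, "y": -0.58, "z": 0, "roll": 0.37},
  {"hand": -1, "x": -0.53, "y": -0.58, "z": 0, "roll": 0.37},
  {"hand": -1, "x": -0.53, "y": -0.58, "z": 0, "roll": 0.37},
  {"hand": -1, "x": -0.53, "y": -0.58, "z": 0, "roll": 0.37},
  {"hand": -1, "x": -0.53, "y": -0.58, "z": 0, "roll": 0.37},
  {"hand": -1, "x": -0.53, "y": -0.58, "z": 0, "roll": 0.37},
  {"hand": -1, "x": -0.53, "y": -0.58, "z": 0, "roll": 0.37},
  {"hand": -1, "x": -0.53, "y": -0.58, "z": 0, "roll": 0.37},
  {"hand": -1, "x": -0.53, "y": -0.58, "z": 0, "roll": 0.37},
])

```text
time: 0.93
tool_pos: [0.3714, 0.2807, 0.2308]
tcp_rot: [2.121, 2.316, -0.003]
wrist_force: [0.0, 0.7, 0.5]
width: 1.004
grip_force: 0.0
```

```bash
python3 -c "
from h import *
goto(.518,-.033,.23,29)"
```

```text
t 0.93 pos [0.3714 0.2807 0.2308] sy 95.03 row x,y,z,roll [-0.6507  0.2371  0.0031] 0.3669 dist 0.346 deg -66.0 tilt 0.13
```

>>> servo_tool([
  {"hand": -1, "x": -0.65, "y": 0.237, "z": 0, "roll": 0.367},
  {"hand": -1, "x": -0.65, "y": 0.237, "z": 0, "roll": 0.367},
  {"hand": -1, "x": -0.65, "y": 0.237, "z": 0, "roll": 0.367},
  {"hand": -1, "x": -0.65, "y": 0.237, "z": 0, "roll": 0.367},
  {"hand": -1, "x": -0.65, "y": 0.237, "z": 0, "roll": 0.367},
  {"hand": -1, "x": -0.65, "y": 0.237, "z": 0, "roll": 0.367},
  {"hand": -1, "x": -0.65, "y": 0.237, "z": 0, "roll": 0.367},
  {"hand": -1, "x": -0.65, "y": 0.237, "z": 0, "roll": 0.367},
  {"hand": -1, "x": -0.65, "y": 0.237, "z": 0, "roll": 0.367},
  {"hand": -1, "x": -0.65, "y": 0.237, "z": 0, "roll": 0.367},
])

```text
time: 1.77
tool_pos: [0.5206, -0.031, 0.2307]
tcp_rot: [3.042, 0.782, -0.001]
wrist_force: [-0.5, 0.4, 0.2]
width: 1.001
grip_force: 0.0
```

```bash
python3 -c "
from h import *
W,im=snap('wrist','w1.png')
np.save('w1.npy',np.hstack([W[1][:,None],W[2]]))
cv2.imwrite('pics/w1b.png',cv2.resize(im,(800,600)))
goto(.518,-.033,.23,29)"
```

```text
t 1.82 pos [ 0.5198 -0.0295  0.2306] sy 29.02 row x,y,z,roll [-0.0066  0.0043  0.0012] 0.0001 dist 0.004 deg -0.0 tilt 0.07
```

View pics/w1b.png

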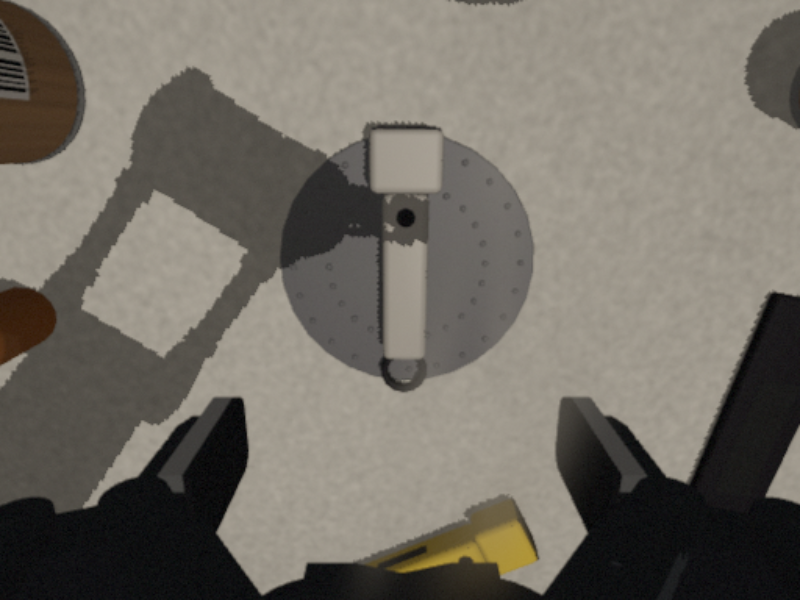

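The wrist view shows the scanner almost upright in the picture. At 800-px scale, its ring is at (403,371), head front edge middle at (406,128), handle mid-width at (404.5,350) and (406.5,248), and head rear edge at row 192.

```bash
python3 -c "
from h import *
M=np.load('w1.npy');W=(camera_info('wrist'),M[:,0],M[:,1:]);k=.64
q=lambda u,v,z:onz(W,u*k,v*k,z)[:2]
r=q(403,371,.017);f=q(406,128,.037);h1=q(404.5,350,.033);h2=q(406.5,248,.033);hb=q(406,192,.037)
deg=lambda v:np.degrees(np.arctan2(v[1],v[0])).round(2)
print(r,f,np.linalg.norm(f-r),deg(f-r),deg(h2-h1),deg(f-h1))
d=(f-r)/np.linalg.norm(f-r)
print('origin',r+.085*d,f-.085*d,'head len',np.linalg.norm(f-hb))
# barcode corner view check: post/slab
o=(r+.085*d+f-.085*d)/2
for dz in(.12,.05,.008):goto(o[0],o[1],dz,deg(f-r))
print([onz(W,407*k,252*k,.007)])"
```

```text
[ 0.44293786 -0.07517246] [0.59190341 0.00530421] 0.1693139921738513 28.38 27.97 28.67
origin [ 0.51772242 -0.03477109] [ 0.51711885 -0.03509716] head len 0.037958103432784975
t 1.82 pos [ 0.5198 -0.0295  0.2306] sy 29.02 row x,y,z,roll [-0.0093  0.0072  0.2212] 0.0036 dist 0.111 deg -0.6 tilt 0.07
t 1.82 pos [ 0.5198 -0.0295  0.2306] sy 29.02 row x,y,z,roll [-0.0091  0.0073  0.3612] 0.0036 dist 0.181 deg -0.6 tilt 0.07
t 1.82 pos [ 0.5198 -0.0295  0.2306] sy 29.02 row x,y,z,roll [-0.009   0.0073  0.4452] 0.0036 dist 0.223 deg -0.6 tilt 0.07
[array([ 0.52021736, -0.03564775,  0.007     ])]
```

>>> servo_tool([
  {"hand": -1, "x": -0.009, "y": 0.007, "z": 0.36, "roll": 0.0036},
  {"hand": -1, "x": -0.009, "y": 0.007, "z": 0.36, "roll": 0.0036},
  {"hand": -1, "x": -0.009, "y": 0.007, "z": 0.36, "roll": 0.0036},
  {"hand": -1, "x": -0.009, "y": 0.007, "z": 0.36, "roll": 0.0036},
  {"hand": -1, "x": -0.009, "y": 0.007, "z": 0.36, "roll": 0.0036},
  {"hand": -1, "x": -0.009, "y": 0.007, "z": 0.36, "roll": 0.0036},
  {"hand": -1, "x": -0.009, "y": 0.007, "z": 0.36, "roll": 0.0036},
  {"hand": -1, "x": -0.009, "y": 0.007, "z": 0.36, "roll": 0.0036},
])

```text
time: 2.48
tool_pos: [0.5188, -0.0325, 0.0528]
tcp_rot: [3.042, 0.782, 0.004]
wrist_force: [0.3, -0.4, -0.5]
width: 0.998
grip_force: 0.0
```

```bash
python3 -c "
from h import *
goto(.5174,-.0349,.008,28.4)"
```

```text
t 2.48 pos [ 0.5188 -0.0325  0.0528] sy 28.82 row x,y,z,roll [-0.005   0.0026  0.0896] 0.0023 dist 0.045 deg -0.4 tilt 0.15
```

>>> servo_tool([
  {"hand": -1, "x": -0.004, "y": 0.002, "z": 0.04, "roll": 0.002},
  {"hand": -1, "x": -0.004, "y": 0.002, "z": 0.06, "roll": 0.002},
  {"hand": -1, "x": -0.004, "y": 0.002, "z": 0.075, "roll": 0.002},
  {"hand": -1, "x": -0.004, "y": 0.002, "z": 0.082, "roll": 0.002},
  {"hand": -1, "x": -0.004, "y": 0.002, "z": 0.082, "roll": 0.002},
  {"hand": -1, "x": -0.004, "y": 0.002, "z": 0.082, "roll": 0.002},
  {"hand": -1, "x": -0.004, "y": 0.002, "z": 0.082, "roll": 0.002},
])

```text
time: 3.07
tool_pos: [0.5168, -0.0346, 0.011]
tcp_rot: [3.045, 0.771, 0.002]
wrist_force: [0.3, 0.1, 0.3]
width: 1.004
grip_force: 0.0
```

```bash
python3 -c "
from h import *
goto(.5174,-.0349,.008,28.4)"
```

```text
t 3.07 pos [ 0.5168 -0.0346  0.011 ] sy 28.42 row x,y,z,roll [0.0007 0.0012 0.006 ] 0.0001 dist 0.003 deg -0.0 tilt 0.07
```

>>> servo_tool([
  {"hand": -1, "x": 0.0, "y": 0.0, "z": 0.006, "roll": 0},
  {"hand": -1, "x": 0.0, "y": 0.0, "z": 0.006, "roll": 0},
  {"hand": 1, "x": 0, "y": 0, "z": 0.006, "roll": 0},
  {"hand": 1, "x": 0, "y": 0, "z": 0.006, "roll": 0},
  {"hand": 1, "x": 0, "y": 0, "z": 0.006, "roll": 0},
  {"hand": 1, "x": 0, "y": 0, "z": 0.006, "roll": 0},
  {"hand": 1, "x": 0, "y": 0, "z": 0.006, "roll": 0},
  {"hand": 1, "x": 0, "y": 0, "z": 0.006, "roll": 0},
  {"hand": 1, "x": 0, "y": 0, "z": 0.006, "roll": 0},
  {"hand": 1, "x": 0, "y": 0, "z": 0.006, "roll": 0},
], grip_force=50)

```text
time: 3.9
tool_pos: [0.5165, -0.0346, 0.0075]
tcp_rot: [3.045, 0.771, 0.001]
wrist_force: [-0.1, -0.6, 2.2]
width: 0.342
grip_force: 51.5
```

>>> servo_tool([
  {"hand": 1, "x": 0, "y": 0, "z": 0, "roll": 0},
  {"hand": 1, "x": 0, "y": 0, "z": 0, "roll": 0},
  {"hand": 1, "x": 0, "y": 0, "z": 0, "roll": 0},
  {"hand": 1, "x": 0, "y": 0, "z": 0, "roll": 0},
])

```text
time: 4.23
tool_pos: [0.5165, -0.0346, 0.0075]
tcp_rot: [3.045, 0.771, 0.001]
wrist_force: [1.2, -0.6, 3.1]
width: 0.342
grip_force: 51.6
```

```bash
python3 -c "
from h import *
goto(.5174,-.0349,.2,28.4)"
```

```text
t 4.23 pos [ 0.5165 -0.0346  0.0075] sy 28.41 row x,y,z,roll [ 0.0015  0.0015 -0.3849] 0.0001 dist 0.192 deg -0.0 tilt 0.04
```

>>> servo_tool([
  {"hand": 1, "x": 0, "y": 0, "z": -0.02, "roll": 0},
  {"hand": 1, "x": 0, "y": 0, "z": -0.06, "roll": 0},
  {"hand": 1, "x": 0, "y": 0, "z": -0.12, "roll": 0},
  {"hand": 1, "x": 0, "y": 0, "z": -0.18, "roll": 0},
  {"hand": 1, "x": 0, "y": 0, "z": -0.24, "roll": 0},
  {"hand": 1, "x": 0, "y": 0, "z": -0.3, "roll": 0},
  {"hand": 1, "x": 0, "y": 0, "z": -0.34, "roll": 0},
  {"hand": 1, "x": 0, "y": 0, "z": -0.37, "roll": 0},
  {"hand": 1, "x": 0, "y": 0, "z": -0.38, "roll": 0},
  {"hand": 1, "x": 0, "y": 0, "z": -0.38, "roll": 0},
])

```text
time: 5.07
tool_pos: [0.5166, -0.0345, 0.1987]
tcp_rot: [3.045, 0.771, 0.003]
wrist_force: [0.9, -0.9, -1.8]
width: 0.344
grip_force: 51.1
```

```bash
python3 -c "
from h import *
goto(.622,.074,.2,128)
W,im=snap('wrist','w2.png')
cv2.imwrite('pics/w2b.png',im)"
```

```text
t 5.07 pos [ 0.5166 -0.0345  0.1987] sy 28.41 row x,y,z,roll [ 0.2887 -0.0906 -0.0021] -0.5533 dist 0.151 deg 99.6 tilt 0.13
```

View pics/w2b.png

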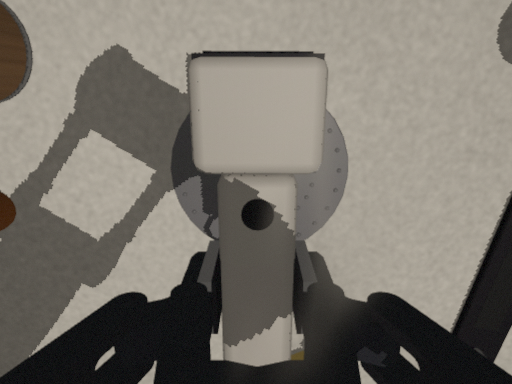

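The scanner is held straight: head centred at column 258 (image centre 257), front edge at row 56.

>>> servo_tool([
  {"hand": 1, "x": 0.29, "y": -0.09, "z": 0, "roll": -0.553},
  {"hand": 1, "x": 0.29, "y": -0.09, "z": 0, "roll": -0.553},
  {"hand": 1, "x": 0.29, "y": -0.09, "z": 0, "roll": -0.553},
  {"hand": 1, "x": 0.29, "y": -0.09, "z": 0, "roll": -0.553},
  {"hand": 1, "x": 0.29, "y": -0.09, "z": 0, "roll": -0.553},
  {"hand": 1, "x": 0.29, "y": -0.09, "z": 0, "roll": -0.553},
  {"hand": 1, "x": 0.29, "y": -0.09, "z": 0, "roll": -0.553},
  {"hand": 1, "x": 0.29, "y": -0.09, "z": 0, "roll": -0.553},
  {"hand": 1, "x": 0.29, "y": -0.09, "z": 0, "roll": -0.553},
  {"hand": 1, "x": 0.29, "y": -0.09, "z": 0, "roll": -0.553},
])

```text
time: 5.95
tool_pos: [0.6205, 0.074, 0.1941]
tcp_rot: [-2.009, -2.411, 0.006]
wrist_force: [-0.1, -0.4, -1.7]
width: 0.345
grip_force: 51.1
```

```bash
python3 -c "
from h import *
goto(.622,.074,.2,128)
goto(.622,.074,.1,128)"
```

```text
t 5.95 pos [0.6205 0.074  0.1941] sy 100.4 row x,y,z,roll [-0.0006  0.0029 -0.0119] -0.1534 dist 0.006 deg 27.6 tilt 0.3
t 5.95 pos [0.6205 0.074  0.1941] sy 100.4 row x,y,z,roll [-0.0007  0.0039  0.1881] -0.1534 dist 0.094 deg 27.6 tilt 0.3
```

>>> servo_tool([
  {"hand": 1, "x": 0, "y": 0.003, "z": 0, "roll": -0.153},
  {"hand": 1, "x": 0, "y": 0.003, "z": 0, "roll": -0.153},
  {"hand": 1, "x": 0, "y": 0.003, "z": 0, "roll": -0.153},
  {"hand": 1, "x": 0, "y": 0.003, "z": 0.03, "roll": -0.153},
  {"hand": 1, "x": 0, "y": 0.003, "z": 0.08, "roll": -0.153},
  {"hand": 1, "x": 0, "y": 0.003, "z": 0.13, "roll": -0.153},
  {"hand": 1, "x": 0, "y": 0.003, "z": 0.17, "roll": -0.153},
  {"hand": 1, "x": 0, "y": 0.003, "z": 0.19, "roll": -0.153},
  {"hand": 1, "x": 0, "y": 0.003, "z": 0.19, "roll": -0.153},
])

```text
time: 6.7
tool_pos: [0.6195, 0.074, 0.0967]
tcp_rot: [-1.384, -2.811, 0.008]
wrist_force: [-1.2, -0.3, -2.6]
width: 0.345
grip_force: 51.1
```

```bash
python3 -c "
from h import *
goto(.622,.074,.0575,128)
S,im=snap('scene','s2.png');T,it=snap('top','t2.png')
c=lambda i,x0,y0,x1,y1,s:cv2.resize(i[y0:y1,x0:x1],None,fx=s,fy=s,interpolation=cv2.INTER_CUBIC)
A=c(im,255,100,345,190,4.4);B=c(it,95,130,185,220,4.4)
cv2.imwrite('pics/m2.png',np.clip(np.hstack([A,B])*1.5,0,255).astype(np.uint8))"
```

```text
t 6.7 pos [0.6195 0.074  0.0967] sy 127.57 row x,y,z,roll [-0.0034  0.0046  0.0783] -0.0024 dist 0.039 deg 0.4 tilt 0.57
```

View pics/m2.png

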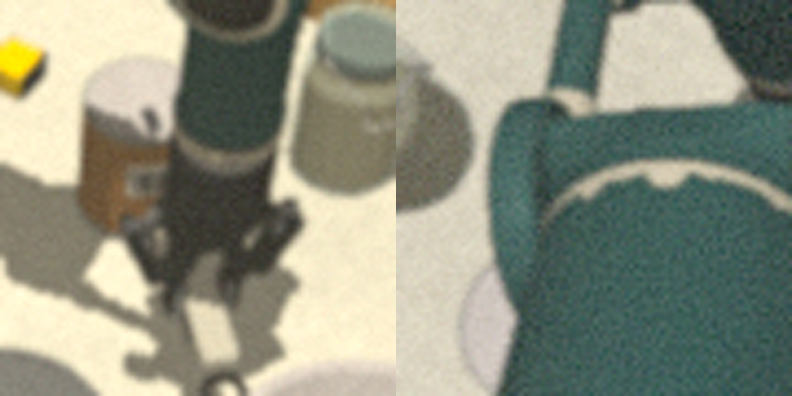

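The can is clear of the arm, and the scanner faces it. The barcode shows at (145,180) in the left crop. I'll cross-check the barcode bearing against the panel corner seen at about (29,98) in the first wrist view.

```bash
python3 -c "
from h import *
M=np.load('w1.npy');W=(camera_info('wrist'),M[:,0],M[:,1:])
C=np.array([.4906,.2444])
for b in(-46,-50,-54,-58):
  print(b,[[(np.array(proj(W,[*(C+.05*np.array([np.cos(a),np.sin(a)])),h]))/.64).round(0) for h in(.056,.088)] for a in np.radians([b-24,b+24])])
im=cv2.imread('pics/w1.png');cv2.imwrite('pics/w1c.png',cv2.resize(im[0:110,0:70],None,fx=5,fy=5,interpolation=cv2.INTER_CUBIC))
"
```

```text
-46 [[array([32., 91.]), array([-11.,  87.])], [array([-4., 13.]), array([-52.,  -2.])]]
-50 [[array([32., 98.]), array([-11.,  94.])], [array([ 2., 19.]), array([-46.,   5.])]]
-54 [[array([ 31., 104.]), array([-11., 101.])], [array([ 6., 25.]), array([-41.,  12.])]]
-58 [[array([ 31., 111.]), array([-11., 108.])], [array([11., 31.]), array([-36.,  19.])]]
```

View pics/w1c.png

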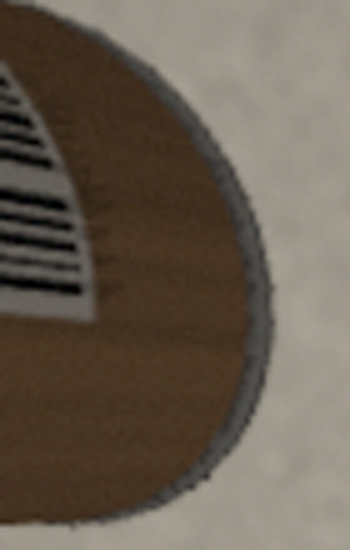

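The corner sits at (30,100) in 800-px coordinates, giving a bearing of about -51°. With the scene measurement at -53.5°, I'll use -51.5°.

```bash
python3 -c "
from h import *
goto(.6244,.0761,.0578,128.5)"
```

```text
t 6.8 pos [0.623  0.0743 0.1013] sy 127.57 row x,y,z,roll [0.0012 0.0046 0.0869] -0.0052 dist 0.044 deg 0.9 tilt 0.13
```

>>> servo_tool([
  {"hand": 1, "x": 0.001, "y": 0.004, "z": 0.03, "roll": -0.005},
  {"hand": 1, "x": 0.001, "y": 0.004, "z": 0.06, "roll": -0.005},
  {"hand": 1, "x": 0.001, "y": 0.004, "z": 0.08, "roll": -0.005},
  {"hand": 1, "x": 0.001, "y": 0.004, "z": 0.086, "roll": -0.005},
  {"hand": 1, "x": 0.001, "y": 0.004, "z": 0.086, "roll": -0.005},
  {"hand": 1, "x": 0.001, "y": 0.004, "z": 0.086, "roll": -0.005},
  {"hand": 1, "x": 0.001, "y": 0.004, "z": 0.086, "roll": -0.005},
  {"hand": 1, "x": 0.001, "y": 0.004, "z": 0.086, "roll": -0.005},
])

```text
time: 7.47
tool_pos: [0.6259, 0.076, 0.0605]
tcp_rot: [1.365, 2.828, 0.002]
wrist_force: [-0.1, 0.5, -1.8]
width: 0.343
grip_force: 51.1
```

>>> servo_tool([
  {"hand": 1, "x": 0, "y": 0, "z": 0, "roll": 0},
  {"hand": 1, "x": 0, "y": 0, "z": 0, "roll": 0},
  {"hand": 1, "x": 0, "y": 0, "z": 0, "roll": 0},
  {"hand": 1, "x": 0, "y": 0, "z": 0, "roll": 0},
  {"hand": 1, "x": 0, "y": 0, "z": 0, "roll": 0},
  {"hand": 1, "x": 0, "y": 0, "z": 0, "roll": 0},
  {"hand": 1, "x": 0, "y": 0, "z": 0, "roll": 0},
  {"hand": 1, "x": 0, "y": 0, "z": 0, "roll": 0},
  {"hand": 1, "x": 0, "y": 0, "z": 0, "roll": 0},
  {"hand": 1, "x": 0, "y": 0, "z": 0, "roll": 0},
])

```text
time: 8.3
tool_pos: [0.625, 0.0759, 0.0592]
tcp_rot: [-1.366, -2.829, 0.0]
wrist_force: [0.2, -0.9, -1.9]
width: 0.341
grip_force: 51.1
```

```bash
python3 -c "
from h import *
goto(.6244,.0761,.0578,128.5)
W,im=snap('wrist','w3.png')
cv2.imwrite('pics/w3b.png',im)"
```

```text
t 8.3 pos [0.625  0.0759 0.0592] sy 128.47 row x,y,z,roll [ 0.001  -0.0007  0.0029] -0.0002 dist 0.002 deg 0.0 tilt 0.01
```

View pics/w3b.png

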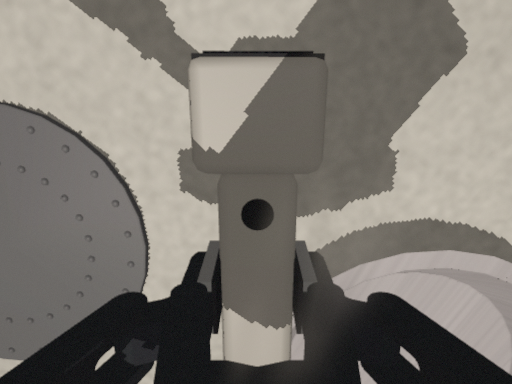

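The grip is unchanged (front edge still at row 56, head centred), and the tin at lower right is clear. I'll hold.

>>> servo_tool([
  {"hand": 1, "x": 0, "y": 0, "z": 0.002, "roll": 0},
  {"hand": 1, "x": 0, "y": 0, "z": 0.002, "roll": 0},
  {"hand": 1, "x": 0, "y": 0, "z": 0.002, "roll": 0},
  {"hand": 1, "x": 0, "y": 0, "z": 0.002, "roll": 0},
  {"hand": 1, "x": 0, "y": 0, "z": 0.002, "roll": 0},
  {"hand": 1, "x": 0, "y": 0, "z": 0.002, "roll": 0},
  {"hand": 1, "x": 0, "y": 0, "z": 0.002, "roll": 0},
  {"hand": 1, "x": 0, "y": 0, "z": 0.002, "roll": 0},
  {"hand": 1, "x": 0, "y": 0, "z": 0.002, "roll": 0},
  {"hand": 1, "x": 0, "y": 0, "z": 0.002, "roll": 0},
])

```text
time: 9.18
tool_pos: [0.625, 0.0759, 0.0583]
tcp_rot: [1.366, 2.829, 0.0]
wrist_force: [-0.9, -0.3, -1.1]
width: 0.342
grip_force: 51.1
```

>>> servo_tool([
  {"hand": 1, "x": 0, "y": 0, "z": 0, "roll": 0},
  {"hand": 1, "x": 0, "y": 0, "z": 0, "roll": 0},
  {"hand": 1, "x": 0, "y": 0, "z": 0, "roll": 0},
  {"hand": 1, "x": 0, "y": 0, "z": 0, "roll": 0},
  {"hand": 1, "x": 0, "y": 0, "z": 0, "roll": 0},
  {"hand": 1, "x": 0, "y": 0, "z": 0, "roll": 0},
  {"hand": 1, "x": 0, "y": 0, "z": 0, "roll": 0},
  {"hand": 1, "x": 0, "y": 0, "z": 0, "roll": 0},
  {"hand": 1, "x": 0, "y": 0, "z": 0, "roll": 0},
  {"hand": 1, "x": 0, "y": 0, "z": 0, "roll": 0},
])

```text
time: 10.02
tool_pos: [0.625, 0.0759, 0.0583]
tcp_rot: [-1.366, -2.829, 0.0]
wrist_force: [-0.5, 0.2, -1.7]
width: 0.341
grip_force: 51.1
```

>>> servo_tool([
  {"hand": 1, "x": 0, "y": 0, "z": 0, "roll": 0},
  {"hand": 1, "x": 0, "y": 0, "z": 0, "roll": 0},
  {"hand": 1, "x": 0, "y": 0, "z": 0, "roll": 0},
  {"hand": 1, "x": 0, "y": 0, "z": -0.04, "roll": 0},
  {"hand": 1, "x": 0, "y": 0, "z": -0.1, "roll": 0},
  {"hand": 1, "x": 0, "y": 0, "z": -0.17, "roll": 0},
  {"hand": 1, "x": 0, "y": 0, "z": -0.24, "roll": 0},
  {"hand": 1, "x": 0, "y": 0, "z": -0.29, "roll": 0},
  {"hand": 1, "x": 0, "y": 0, "z": -0.3, "roll": 0},
  {"hand": 1, "x": 0, "y": 0, "z": -0.3, "roll": 0},
])

```text
time: 10.85
tool_pos: [0.6269, 0.0761, 0.2115]
tcp_rot: [1.363, 2.825, 0.005]
wrist_force: [0.4, -0.2, -1.7]
width: 0.343
grip_force: 51.2
```

```bash
python3 -c "
from h import *
goto(.45,-.21,.2,18)
goto(.5218,-.341,.2,18)
W,im=snap('wrist','w4.png')"
```

```text
t 10.85 pos [0.6269 0.0761 0.2115] sy 128.47 row x,y,z,roll [-0.2278 -0.633   0.0205] 0.6137 dist 0.337 deg -110.5 tilt 0.34
t 10.85 pos [0.6269 0.0761 0.2115] sy 128.47 row x,y,z,roll [-0.5223 -0.6836  0.0213] 0.6137 dist 0.43 deg -110.5 tilt 0.34
```

>>> servo_tool([
  {"hand": 1, "x": -0.26, "y": -0.6, "z": 0, "roll": 0.6137},
  {"hand": 1, "x": -0.26, "y": -0.6, "z": 0, "roll": 0.6137},
  {"hand": 1, "x": -0.26, "y": -0.6, "z": 0, "roll": 0.6137},
  {"hand": 1, "x": -0.26, "y": -0.6, "z": 0, "roll": 0.6137},
  {"hand": 1, "x": -0.26, "y": -0.6, "z": 0, "roll": 0.6137},
  {"hand": 1, "x": -0.26, "y": -0.6, "z": 0, "roll": 0.6137},
  {"hand": 1, "x": -0.26, "y": -0.6, "z": 0, "roll": 0.6137},
  {"hand": 1, "x": -0.26, "y": -0.6, "z": 0, "roll": 0.6137},
  {"hand": 1, "x": -0.26, "y": -0.6, "z": 0, "roll": 0.6137},
  {"hand": 1, "x": -0.26, "y": -0.6, "z": 0, "roll": 0.6137},
])

```text
time: 11.73
tool_pos: [0.4679, -0.2137, 0.2048]
tcp_rot: [-2.767, -1.479, 0.005]
wrist_force: [0.9, 0.7, -2.3]
width: 0.339
grip_force: 51.1
```

```bash
python3 -c "
from h import *
goto(.4816,-.217,.23,18)"
```

```text
t 11.73 pos [ 0.4679 -0.2137  0.2048] sy 56.24 row x,y,z,roll [ 0.0098  0.0262 -0.0506] 0.2124 dist 0.029 deg -38.2 tilt 0.33
```

>>> servo_tool([
  {"hand": 1, "x": 0.01, "y": 0.026, "z": -0.05, "roll": 0.212},
  {"hand": 1, "x": 0.01, "y": 0.026, "z": -0.05, "roll": 0.212},
  {"hand": 1, "x": 0.01, "y": 0.026, "z": -0.05, "roll": 0.212},
  {"hand": 1, "x": 0.01, "y": 0.026, "z": -0.05, "roll": 0.212},
  {"hand": 1, "x": 0.01, "y": 0.026, "z": -0.05, "roll": 0.212},
  {"hand": 1, "x": 0.01, "y": 0.026, "z": -0.05, "roll": 0.212},
  {"hand": 1, "x": 0.01, "y": 0.026, "z": -0.05, "roll": 0.212},
  {"hand": 1, "x": 0.01, "y": 0.026, "z": -0.05, "roll": 0.212},
  {"hand": 1, "x": 0.01, "y": 0.026, "z": -0.05, "roll": 0.212},
  {"hand": 1, "x": 0.01, "y": 0.026, "z": -0.05, "roll": 0.212},
])

```text
time: 12.57
tool_pos: [0.4842, -0.2152, 0.2322]
tcp_rot: [-3.099, -0.511, 0.002]
wrist_force: [-0.1, -0.0, -1.4]
width: 0.346
grip_force: 51.1
```

```bash
python3 -c "
from h import *
W,im=snap('wrist','w5.png')
np.save('w5.npy',np.hstack([W[1][:,None],W[2]]))
cv2.imwrite('pics/w5b.png',cv2.resize(np.clip(im*1.6,0,255).astype(np.uint8),(800,600)))
goto(.4816,-.217,.23,18)"
```

```text
t 12.62 pos [ 0.4843 -0.2153  0.2326] sy 18.73 row x,y,z,roll [-0.0062  0.0015  0.0052] 0.0041 dist 0.004 deg -0.7 tilt 0.06
```

View pics/w5b.png

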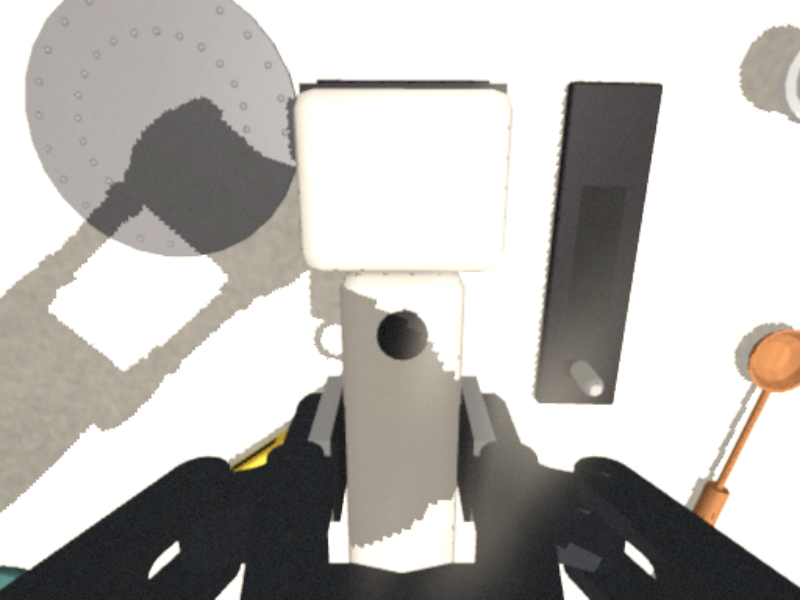

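The wrist view shows the slab corners at about (570,83), (662,85), (613,404) and (537,403). The post's tapered top is at about (596,388), its foot near (580,370). The scanner hangs straight.

```bash
python3 -c "
from h import *
M=np.load('w5.npy');W=(camera_info('wrist'),M[:,0],M[:,1:]);k=.64
q=lambda u,v,z:onz(W,u*k,v*k,z)[:2]
deg=lambda v:np.degrees(np.arctan2(v[1],v[0])).round(2)
c=[q(*p,.01) for p in((570,83),(662,85),(613,404),(537,403))]
n=np.linalg.norm
print('sides',n(c[0]-c[1]),n(c[2]-c[3]),n(c[0]-c[3]),n(c[1]-c[2]))
ctr=sum(c)/4;ax=(c[0]+c[1]-c[2]-c[3])/2;print('ctr',ctr,'yaw',deg(ax),deg(c[0]-c[3]),deg(c[1]-c[2]))
u=ax/n(ax);print('post from ctr',ctr-.085*u,'post tip',q(596,389,.044))
# held scanner
s=bot.read_state();f=q(403,91,.2326+.0295);t=f-s['tool_pos'][:2];a=np.radians(18.73)
print('front rel tool x,left',t@[np.cos(a),np.sin(a)],t@[-np.sin(a),np.cos(a)])
T=cam('top');print('mill top',onz(T,605*.64,208*.64,.151),'spoon',onz(T,625*.64,322*.64,.01))
"
```

```text
sides 0.05880183599561049 0.05828223154226531 0.22760099346423154 0.2272347020172432
ctr [ 0.52099554 -0.34466828] yaw 17.83 17.9 17.77
post from ctr [ 0.44008018 -0.37070104] post tip [ 0.44099548 -0.37096005]
front rel tool x,left 0.0846489390743541 0.00014811650539070534
mill top [ 0.67248167 -0.4288165   0.151     ] spoon [ 0.49816027 -0.50538876  0.01      ]
```

```bash
python3 -c "
from h import *
goto(.5214,-.3448,.2,17.8)"
```

```text
t 12.62 pos [ 0.4843 -0.2153  0.2326] sy 18.73 row x,y,z,roll [-0.0129  0.2692  0.065 ] 0.0052 dist 0.139 deg -0.9 tilt 0.06
```

>>> servo_tool([
  {"hand": 1, "x": -0.013, "y": 0.08, "z": 0, "roll": 0.005},
  {"hand": 1, "x": -0.013, "y": 0.16, "z": 0, "roll": 0.005},
  {"hand": 1, "x": -0.013, "y": 0.23, "z": 0.02, "roll": 0.005},
  {"hand": 1, "x": -0.013, "y": 0.265, "z": 0.06, "roll": 0.005},
  {"hand": 1, "x": -0.013, "y": 0.269, "z": 0.12, "roll": 0.005},
  {"hand": 1, "x": -0.013, "y": 0.269, "z": 0.18, "roll": 0.005},
  {"hand": 1, "x": -0.013, "y": 0.269, "z": 0.24, "roll": 0.005},
  {"hand": 1, "x": -0.013, "y": 0.269, "z": 0.29, "roll": 0.005},
  {"hand": 1, "x": -0.013, "y": 0.269, "z": 0.32, "roll": 0.005},
  {"hand": 1, "x": -0.013, "y": 0.269, "z": 0.32, "roll": 0.005},
])

```text
time: 13.45
tool_pos: [0.5184, -0.3427, 0.0682]
tcp_rot: [-3.098, -0.485, 0.01]
wrist_force: [0.0, -0.0, -3.0]
width: 0.343
grip_force: 51.2
```

>>> servo_tool([
  {"hand": 1, "x": 0, "y": 0, "z": 0, "roll": 0},
  {"hand": 1, "x": 0, "y": 0, "z": 0, "roll": 0},
  {"hand": 1, "x": 0, "y": 0, "z": 0, "roll": 0},
])

```text
time: 13.7
tool_pos: [0.5231, -0.346, 0.0756]
tcp_rot: [3.101, 0.486, 0.004]
wrist_force: [0.5, -0.2, -1.3]
width: 0.339
grip_force: 51.2
```

```bash
python3 -c "
from h import *
goto(.5214,-.3448,.0105,17.8)"
```

```text
t 13.7 pos [ 0.5231 -0.346   0.0756] sy 17.8 row x,y,z,roll [-0.0028 -0.0036  0.1301] 0.0 dist 0.065 deg -0.0 tilt 0.23
```

>>> servo_tool([
  {"hand": 1, "x": -0.002, "y": -0.003, "z": 0.01, "roll": 0},
  {"hand": 1, "x": -0.002, "y": -0.003, "z": 0.02, "roll": 0},
  {"hand": 1, "x": -0.002, "y": -0.003, "z": 0.03, "roll": 0},
  {"hand": 1, "x": -0.002, "y": -0.003, "z": 0.03, "roll": 0},
  {"hand": 1, "x": -0.002, "y": -0.003, "z": 0.03, "roll": 0},
  {"hand": 1, "x": -0.002, "y": -0.003, "z": 0.03, "roll": 0},
  {"hand": 1, "x": -0.002, "y": -0.003, "z": 0.03, "roll": 0},
  {"hand": 1, "x": -0.002, "y": -0.003, "z": 0.03, "roll": 0},
])

```text
time: 14.37
tool_pos: [0.5203, -0.3439, 0.0585]
tcp_rot: [3.104, 0.486, 0.0]
wrist_force: [0.2, 1.0, -1.7]
width: 0.34
grip_force: 51.2
```

```bash
python3 -c "
from h import *
goto(.5214,-.3448,.0105,17.8)"
```

```text
t 14.37 pos [ 0.5203 -0.3439  0.0585] sy 17.79 row x,y,z,roll [0.0015 0.0023 0.096 ] -0.0001 dist 0.048 deg 0.0 tilt 0.02
```

Descending gradually over the post to just above the slab.

>>> servo_tool([
  {"hand": 1, "x": 0.0015, "y": 0.0023, "z": 0, "roll": 0},
  {"hand": 1, "x": 0.0015, "y": 0.0023, "z": 0.012, "roll": 0},
  {"hand": 1, "x": 0.0015, "y": 0.0023, "z": 0.026, "roll": 0},
  {"hand": 1, "x": 0.0015, "y": 0.0023, "z": 0.04, "roll": 0},
  {"hand": 1, "x": 0.0015, "y": 0.0023, "z": 0.054, "roll": 0},
  {"hand": 1, "x": 0.0015, "y": 0.0023, "z": 0.066, "roll": 0},
  {"hand": 1, "x": 0.0015, "y": 0.0023, "z": 0.076, "roll": 0},
  {"hand": 1, "x": 0.0015, "y": 0.0023, "z": 0.084, "roll": 0},
  {"hand": 1, "x": 0.0015, "y": 0.0023, "z": 0.088, "roll": 0},
  {"hand": 1, "x": 0.0015, "y": 0.0023, "z": 0.088, "roll": 0},
])

```text
time: 15.2
tool_pos: [0.5208, -0.3444, 0.0136]
tcp_rot: [-3.103, -0.486, 0.001]
wrist_force: [-0.2, -0.1, -1.4]
width: 0.342
grip_force: 51.2
```

>>> servo_tool([
  {"hand": 1, "x": 0, "y": 0, "z": 0, "roll": 0},
  {"hand": 1, "x": 0, "y": 0, "z": 0, "roll": 0},
  {"hand": 1, "x": 0, "y": 0, "z": 0, "roll": 0},
  {"hand": 1, "x": 0, "y": 0, "z": 0, "roll": 0},
])

```text
time: 15.53
tool_pos: [0.5215, -0.3449, 0.0148]
tcp_rot: [3.103, 0.486, 0.001]
wrist_force: [0.9, -0.2, -1.0]
width: 0.339
grip_force: 51.2
```

```bash
python3 -c "
from h import *
goto(.5214,-.3448,.0105,17.8)"
```

```text
t 15.53 pos [ 0.5215 -0.3449  0.0148] sy 17.79 row x,y,z,roll [-0.0002 -0.0002  0.0086] -0.0001 dist 0.004 deg 0.0 tilt 0.05
```

>>> servo_tool([
  {"hand": 1, "x": 0, "y": 0, "z": 0.002, "roll": 0},
  {"hand": 1, "x": 0, "y": 0, "z": 0.004, "roll": 0},
  {"hand": 1, "x": 0, "y": 0, "z": 0.006, "roll": 0},
  {"hand": 1, "x": 0, "y": 0, "z": 0.008, "roll": 0},
  {"hand": 1, "x": 0, "y": 0, "z": 0.009, "roll": 0},
  {"hand": 1, "x": 0, "y": 0, "z": 0.009, "roll": 0},
  {"hand": 1, "x": 0, "y": 0, "z": 0.009, "roll": 0},
  {"hand": 1, "x": 0, "y": 0, "z": 0.009, "roll": 0},
  {"hand": 1, "x": 0, "y": 0, "z": 0.009, "roll": 0},
])

```text
time: 16.28
tool_pos: [0.5213, -0.3447, 0.0106]
tcp_rot: [-3.104, -0.486, 0.0]
wrist_force: [-3.2, 2.5, 5.6]
width: 0.34
grip_force: 52.2
```

The force (about 6 N up) and the height (0.0106) both say it rests on the slab. I'll hold briefly, release and rise.

>>> servo_tool([
  {"hand": 1, "x": 0, "y": 0, "z": 0, "roll": 0},
  {"hand": 1, "x": 0, "y": 0, "z": 0, "roll": 0},
  {"hand": 1, "x": 0, "y": 0, "z": 0, "roll": 0},
  {"hand": 0, "x": 0, "y": 0, "z": 0, "roll": 0},
  {"hand": -1, "x": 0, "y": 0, "z": 0, "roll": 0},
  {"hand": -1, "x": 0, "y": 0, "z": 0, "roll": 0},
  {"hand": -1, "x": 0, "y": 0, "z": 0, "roll": 0},
  {"hand": -1, "x": 0, "y": 0, "z": 0, "roll": 0},
  {"hand": -1, "x": 0, "y": 0, "z": 0, "roll": 0},
  {"hand": -1, "x": 0, "y": 0, "z": 0, "roll": 0},
])

```text
time: 17.12
tool_pos: [0.5212, -0.3446, 0.0097]
tcp_rot: [-3.104, -0.486, 0.0]
wrist_force: [-0.4, -0.7, -0.2]
width: 0.999
grip_force: 0.0
```

>>> servo_tool([
  {"hand": -1, "x": 0, "y": 0, "z": -0.02, "roll": 0},
  {"hand": -1, "x": 0, "y": 0, "z": -0.06, "roll": 0},
  {"hand": -1, "x": 0, "y": 0, "z": -0.12, "roll": 0},
  {"hand": -1, "x": 0, "y": 0, "z": -0.2, "roll": 0},
  {"hand": -1, "x": 0, "y": 0, "z": -0.28, "roll": 0},
  {"hand": -1, "x": 0, "y": 0, "z": -0.36, "roll": 0},
  {"hand": -1, "x": 0, "y": 0, "z": -0.42, "roll": 0},
  {"hand": -1, "x": 0, "y": 0, "z": -0.44, "roll": 0},
  {"hand": -1, "x": 0, "y": 0, "z": -0.44, "roll": 0},
  {"hand": -1, "x": 0, "y": 0, "z": -0.44, "roll": 0},
])

```text
time: 17.95
tool_pos: [0.5212, -0.3446, 0.2301]
tcp_rot: [3.103, 0.486, 0.001]
wrist_force: [-0.3, 0.4, 0.5]
width: 0.998
grip_force: 0.0
```

```bash
python3 -c "
from h import *
W,im=snap('wrist','w6.png');goto(.5214,-.3448,.0105,17.8)
cv2.imwrite('pics/w6b.png',im)
print(proj(W,[.4405,-.3708,.044]),proj(W,[.4405,-.3708,.02]))
"
```

```text
t 18.0 pos [ 0.5203 -0.344   0.2282] sy 17.79 row x,y,z,roll [0.0022 0.003  0.4354] -0.0001 dist 0.218 deg 0.0 tilt 0.14
(np.float64(257.13659643346), np.float64(244.80302238533102)) (np.float64(257.1049487864896), np.float64(235.38009095908717))
```

View pics/w6b.png

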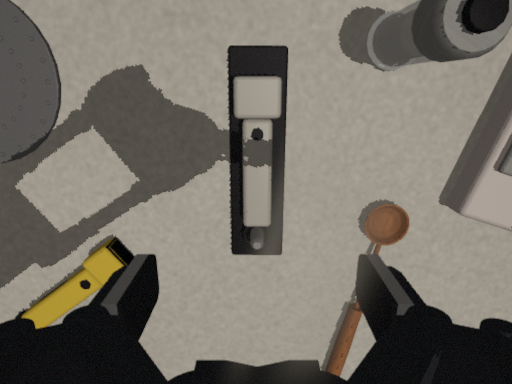

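The scanner lies straight along the slab with the post up through its ring at (257,238), and nothing else has been disturbed. Handing in.

```bash
python3 -c "
from workcell import ticket
print(ticket.finish_job())"
```

```text
the job is handed in; nothing more can be done
None
```

I held the scanner on the tomato can's barcode for over two seconds, docked it flat with its ring over the post, released it and handed the job in at about 18 s; no verdict came back.

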